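Rock a tight test plug out of a pipe end and hold it clear

TASK

Turn the keeper on the pipe test stand aside by pushing its upright stud away from you, so that it no longer covers the plug's flange. The plug sits tight in the pipe's seal: take it by its flat lug and, before raising it, work it loose by rocking it, well over to the left first and then well over to the right (more than five degrees each way, while the seal still grips it), rather than pulling it straight out. Finish still holding the freed plug upright and still, straight above the pipe with its nose about 2 cm clear of the mouth, so that I can look at the spigot and the seal, and leave the other things on the bench alone.

Things in the scene. Friction and masses are not known exactly. Their poses are not given: they have to be found in the camera images.
- stand: Fixed test stand, turned by up to 0.4 rad: aluminium base plate 100 x 160 x 12 mm with a grey split clamp block that holds a short upright black pipe (outside 45 mm, bore 37 mm). Origin: on the bench surface, under the pipe's axis; z up, y (its left) points to the keeper's post, x points away from the robot.
- pipe_mouth (a point): Centre of the pipe's upper end, 110 mm above the bench; same axes as the stand. A sprung rubber seal lies round the bore 10 mm below the mouth.
- keeper (a joint): Keeper angle in rad: 0 = its tip is over the plug's flange (bar along the stand's y); grows to a stop at 1.75 as the stud is pushed away from the robot (clockwise from above). Past 1.0 the flange is clear. Steel bar 74 x 14 x 6 mm, underside 120 mm above the bench, pivoted at its middle on a post 50 mm left (+y) of the pipe's axis; it stays where it is left (1 N at the stud).
- keeper_stud (a point): Middle of the upright stud on the keeper's tail, 139 mm above the bench, 31 mm from the pivot, on the side away from the plug when the keeper is closed. The stud is 12 mm thick and stands 26 mm above the bar (126 to 152 mm above the bench).
- plug_lug (a point): Centre of the plug's flat aluminium pull lug: 12 mm thick (along x), 36 mm wide (along y), 47 mm tall (132 to 179 mm above the bench while seated). Its x and y are those of the stand within 0.1 rad: pinch it across x, rock it along y (+y = left). A neck 16 mm thick and 6 mm long joins it to the flange below.
- plug_top (a point): Middle of the lug's top edge, 23.5 mm above the lug's centre, 87 mm above the nose; axes of the plug, z up when upright.
- plug_nose (a point): Centre of the spigot's lower end face, 63.5 mm below the lug's centre; 18 mm below the pipe's mouth while the plug is seated.
- plug: The whole plug, 0.12 kg; origin at the centre of the spigot's lower end face, z up along its axis. Flange 49 mm across, 8 mm thick, on the pipe's mouth; spigot 31 mm across, 18 mm long, in the bore. Pulled straight, it takes 20 to 50 N. Firmly pinched, the lug does not turn in the fingers: tilt them with it, about the flange's edge (about 1 N m). It is out of the seal when 10 mm up.
- beaker: Bystander: small glass beaker, 50 mm across, 54 mm tall, standing to the right of the stand; origin at its underside.
- caliper: Bystander: caliper, 248 mm long, 16 mm high, lying to the left of the stand; origin at its underside.
- ring_offcut: Bystander: short black pipe ring, 45 mm across and 33 mm long, lying on its side behind the stand; origin at its underside.
Things that resemble listed ones, but are neither listed nor needed, are in the scene too. Leave any blue or turquoise look-alike of the plug alone.

How it is judged:
By the outcome, as a careful person would: the job done as asked, in the order asked, and still so for the second after the job is handed in, while the arm keeps its last pose, push and grip.
It also fails if it takes over 51 s, if anything falls off the work surface, if the arm or the gripper's body presses on something with over 40 N, if the wrist force passes 120 N, or if a joint passes its speed limit or range.

ROBOT

A 6-joint arm with a two-finger parallel gripper is mounted at the origin on a cart in front of the work surface, level with it; the furniture and walls round the work are solid. World frame = base frame: x ahead of the robot, y to its left, z up, the work surface at z = 0. Lengths are in mm, angles in rad, forces in N, time in s.
With the tool pointing down it reaches from about 275 to 825 mm from the base axis. Payload 5.2 kg.
Tool frame: the origin (TCP) lies midway between the tips of the shut fingers; the grasp point (between the pads) lies 19 mm behind it; z points along the fingers, y is the direction in which the jaws open and shut (so a half turn about z gives the same grasp; the last joint's range is limited). The gripper opens to 93 mm and grips with 3 to 60 N. Pads are 15 mm wide; open, the fingers measure 128 mm over their backs; the gripper's body (75 mm by 188 mm) begins 65 mm behind the grasp point.
Start: joints at [-1.457, 0.259, 1.535, -0, 1.348, -0.203], TCP at [171.361, -522.628, 218.653] pointing down, gripper open.
Joint ranges: [-3.14, 3.14], [-0.91, 2.08], [0.19, 2.58], [-1.22, 4.36], [0.22, 2.71], [-3.12, 3.12]. Speed limits (rad/s): [2.57, 2.57, 3.14, 3.14, 3.14, 3.14].

INTERFACE

Orientations are given as a 3x3 rotation matrix whose columns are the frame's x, y, z axes.
In Python, from rig import manip, vision gives the robot as it stands.
- The arm moves only by the tool step_arm, never from a script. Its argument "targets" is a list of rows, each a list of 3 entries, a list of its own where there are three numbers: the opening, from -1 (shut) to 1 (fully open), so that 0 is half open, then the shift along the tool's x, y, z in units of 25 mm (1.0 is 25 mm), then the turn, a rotation vector about the tool's x, y, z in units of 5 degrees (1.0 is 5 degrees). A call has 1 to 8 rows; each row shifts and turns the pose as measured when the row begins, along the tool's axes as they then stand; what a row does not reach is not made up. A row lasts 1/10 s, in which the tool goes at most 50 mm and 8.59 degrees, less where a joint would pass 70% of its speed; a pose out of reach is approached as far as the arm can. A call is refused whole if a number of a shift passes 1 or a number of a turn 1, either way. A call with a gripper value outside its range is refused whole. The fingers move at their own pace and stop on an object; "grip_force" is the grip in N (left out, the last holds). Time passes only in rows, so rows that do not move let the fingers close. It gives the time, the measured TCP pose, the force and the opening at its end, in the units of the state.
- manip.observe(): the state, without advancing time (a new reading comes with each control period).
- vision.grab_frame(name): name is "scene" or "top" or "wrist"; returns a dict with "pixels" (400x640x3 uint8, blue, green, red), "range_z" (400x640 float32, mm along the optical axis (not along the pixel's ray), 0 where there is no reading), "fovy" (degrees; the focal length in pixels is half the picture's height over the tangent of half this angle, whatever the lens; pixels are square), "cx", "cy" (the principal point, pixels), "k1" (the pictures are not rectified: a ray, as slopes to the right and down, at radius r is drawn at 1 + k1 r^2 times it, then the intrinsics apply), "T" (4x4, takes a point from camera to world coordinates). Camera axes: x right, y down, z forward; pixel columns grow to the right and rows downward; lengths in mm; the calibration is good to about 2 mm. A picture is of the moment at which its call begins.
- manip.close_job(): hands the job in, once; it reports no verdict.
The state is a dict: "time": time; "joint_positions": joint angles; "joint_velocities": joint speeds; "joint_torque": joint torques, N m; "tcp_pos": TCP position; "eef_rot": TCP orientation; "force": force on the tool from outside, world axes, zero at the start; "wrist_torque": the same for the moment, N m; "width": finger opening in mm.
Only numpy, scipy, OpenCV 4.12 (cv2) and the standard library are available. Lean on these libraries where they do the work, as an engineer would, in place of code of your own. Each camera call takes 0.05 s, during which the arm holds its last target.

## Working session

There is one attempt and no reset: what is moved stays moved. The work goes in short steps, Python scripts to look and compute and a tool call to move; the robot and the scene stay as the last step left them, time stands still between calls to the robot, and variables do not carry over. Pictures are saved under pics/ and viewed, and the job is handed in when it is done.

Besides the shell and the picture viewer there is one more tool, called after "Request:" as name(argument=value, ...), one argument or row to a line, values as JSON. step_arm: Moves the arm, as the interface text tells. Its arguments: {"type":"object","properties":{"targets":{"type":"array","items":{"type":"array"}},"grip_force":{"type":"number"}},"required":["targets"]}

```bash
mkdir -p pics; ls
cat > h.py <<'E'
import numpy as np, cv2
from rig import manip, vision
def save(f,n): cv2.imwrite('pics/'+n+'.png', f['pixels'])
def xyz(f):
    d=f['range_z']; H,W=d.shape
    F=H/2/np.tan(np.radians(f['fovy'])/2)
    u,v=np.meshgrid(np.arange(W),np.arange(H))
    K=np.array([[F,0,f['cx']],[0,F,f['cy']],[0,0,1.]])
    p=np.stack([u,v],-1).reshape(-1,1,2).astype(np.float64)
    s=cv2.undistortPoints(p,K,np.array([f['k1'],0,0,0.])).reshape(H,W,2)
    P=np.dstack([s[...,0]*d,s[...,1]*d,d,np.ones_like(d)])
    Q=P@np.array(f['T']).T
    Q=Q[...,:3]; Q[d<=0]=np.nan
    return Q
E
python3 - <<'E'
from h import *
import pickle
for n in ["scene","top","wrist"]:
    f=vision.grab_frame(n); save(f,n+'0'); pickle.dump(f,open(n+'0.pkl','wb')); print(n,f['fovy'],f['cx'],f['cy'],f['k1'],np.round(f['T'],2).tolist())
s=manip.observe(); print({k:np.round(v,3).tolist() for k,v in s.items()})
E
```

```text
pics
scene 55.46488106674957 322.10113844440724 203.93764175493425 -0.02835475274483699 [[-0.71, -0.48, 0.52, 74.52], [-0.7, 0.49, -0.51, 530.32], [-0.01, -0.73, -0.69, 749.22], [0.0, 0.0, 0.0, 1.0]]
top 49.774859957421256 319.8101340852212 196.68338705929673 -0.06324934261344792 [[0.03, -0.98, 0.2, 367.22], [-1.0, -0.03, 0.01, 55.21], [-0.0, -0.2, -0.98, 978.72], [0.0, 0.0, 0.0, 1.0]]
wrist 62.498696654518945 318.73412547196324 199.19926130582 -0.025307244614509096 [[0.31, -0.92, -0.25, 241.63], [-0.95, -0.3, -0.08, -500.12], [-0.0, 0.27, -0.96, 382.77], [0.0, 0.0, 0.0, 1.0]]
{'time': 0.15, 'joint_positions': [-1.457, 0.259, 1.536, 0.0, 1.348, -0.203], 'joint_velocities': [-0.0, -0.001, -0.004, 0.001, -0.001, 0.001], 'joint_torque': [0.003, -43.764, -28.424, 0.072, 0.038, -0.0], 'tcp_pos': [171.315, -522.21, 218.014], 'eef_rot': [[0.95, 0.312, -0.0], [0.312, -0.95, 0.001], [0.0, -0.001, -1.0]], 'force': [-0.033, 0.206, -0.242], 'wrist_torque': [-0.025, -0.053, 0.001], 'width': 92.93}
```

View pics/scene0.png

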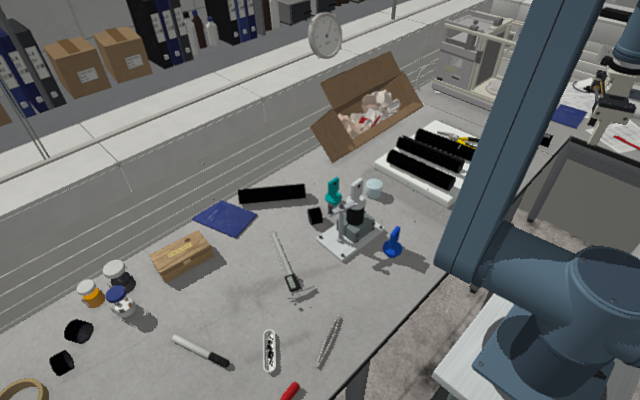

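View pics/top0.png

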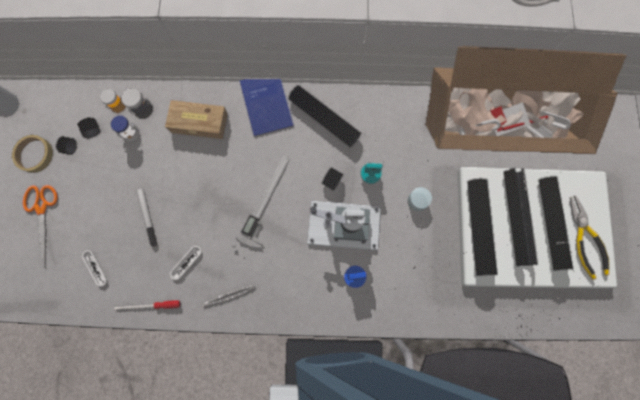

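The stand is at about (345,226) in the top view. The grey plug at (353,217) sits in its pipe, with a blue look-alike at (355,277) and a turquoise one at (372,172). Next I enlarge the crop and measure.

Run:
```python
from h import *
import pickle
f=pickle.load(open('top0.pkl','rb')); g=pickle.load(open('scene0.pkl','rb'))
a=f['pixels'][150:300,290:440]; b=g['pixels'][160:270,300:420]
cv2.imwrite('pics/crop1.png',np.hstack([cv2.resize(a,(400,400),interpolation=2),cv2.resize(b,(400,400),interpolation=2)]))
for nm,F,(r0,r1,c0,c1) in (('top',f,(190,260,300,390)),('scene',g,(170,270,310,400))):
    Q=xyz(F); q=Q[r0:r1,c0:c1].reshape(-1,3); ok=~np.isnan(q[:,0]); q=q[ok]
    print(nm,np.histogram(q[:,2],bins=np.arange(-10,200,10)))
    sc=20
    for lo,hi in ((8,16),(105,114),(115,131),(132,145),(145,157),(172,185)):
        s=q[(q[:,2]>lo)&(q[:,2]<hi)]
        if len(s)>3:
            r=cv2.minAreaRect(s[:,:2].astype(np.float32)); print(lo,hi,len(s),s.mean(0).round(1),np.round(r[0],1),np.round(r[1],1),round(r[2],1))
```

```text
top (array([1302, 2072, 1512,   41,   20,   88,  466,   12,   13,   14,    9,
          0,  203,  236,   68,   13,   46,   18,   99,   33]), array([-10,   0,  10,  20,  30,  40,  50,  60,  70,  80,  90, 100, 110,
       120, 130, 140, 150, 160, 170, 180, 190]))
8 16 1607 [499.5  11.3  12.3] [506.   7.] [160.1 100.3] 86.6
115 131 447 [503.3  17.4 122.5] [501.5  24.7] [ 47.8 107.9] 7.6
132 145 51 [504.2  24.2 135.8] [505.9  28.7] [99.9 10.5] 84.6
145 157 54 [509.5  47.  151.9] [507.8  29.3] [103.5  11.6] 81.1
172 185 132 [504.4  -4.8 178.5] [504.7  -5.1] [11.9 36. ] 1.9
scene (array([1264, 4022, 1041,  535,  256,  358,  347,  117,  118,  185,   63,
         60,  137,  171,   61,   50,   57,   42,   64,   17]), array([-10,   0,  10,  20,  30,  40,  50,  60,  70,  80,  90, 100, 110,
       120, 130, 140, 150, 160, 170, 180, 190]))
8 16 1007 [498.1  20.3  12.6] [497.4 -86.9] [348.6 246.4] 88.0
105 114 41 [492.6  18.7 108.6] [502.6  12.8] [69.  33.2] 65.2
115 131 297 [499.2  20.1 122.7] [511.4  22.2] [109.6  47.9] 69.7
132 145 76 [501.9  25.8 137.5] [502.9  27.6] [101.3  11.4] 83.9
145 157 69 [503.   27.2 151. ] [505.3  29.8] [101.9  12.1] 80.2
172 185 74 [500.2  -4.4 177.9] [501.6  -5.7] [12.5 35. ] 0.6
```

View pics/crop1.png

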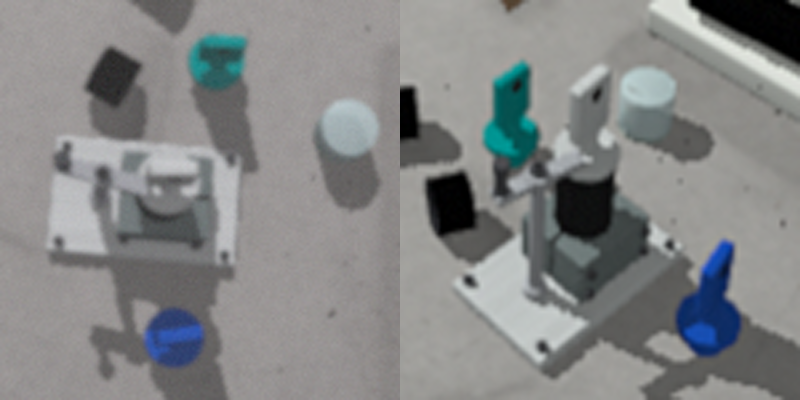

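Run:
```python
from h import *
import pickle
for nm in ('top0','scene0'):
    f=pickle.load(open(nm+'.pkl','rb')); Q=xyz(f).reshape(-1,3)
    Q=Q[~np.isnan(Q[:,0])]
    m=(abs(Q[:,0]-503)<60)&(abs(Q[:,1]-25)<90); Q=Q[m]
    def R(t,s):
        if len(s)<4: return print(nm,t,len(s))
        r=cv2.minAreaRect(s[:,:2].astype(np.float32)); print(nm,t,len(s),'mean',s.mean(0).round(1),'lo',s.min(0).round(1),'hi',s.max(0).round(1),np.round(r[0],1),np.round(r[1],1),round(r[2],1))
    z=Q[:,2];y=Q[:,1]
    R('studtop',Q[(z>146)&(z<156)&(y>50)]); R('stud',Q[(z>130)&(z<156)&(y>50)])
    R('bar',Q[(z>123)&(z<129)&(y>26)&(y<95)])
    R('lugtop',Q[(z>175)&(z<184)&(y<40)])
    R('lug',Q[(z>140)&(z<184)&(y<40)])
    R('flange',Q[(z>115)&(z<123)&(y<24)&(y>-40)])
    R('pl',Q[(z>9)&(z<16)])
    print(np.percentile(z[(abs(y+5)<10)&(z>165)],[10,50,90]))
```

```text
top0 studtop 34 mean [515.   74.8 152. ] lo [509.2  70.1 147.9] hi [520.6  80.  154.4] [514.9  75. ] [11.3  9.8] 2.1
top0 stud 48 mean [513.3  71.3 146.2] lo [500.8  50.2 130.2] hi [520.6  80.4 154.4] [511.8  65. ] [32.7 12.2] 70.4
top0 bar 136 mean [508.6  50.2 126.5] lo [496.5  26.  123. ] hi [519.8  80.4 129. ] [508.5  53. ] [55.4 19.9] 85.2
top0 lugtop 123 mean [504.7  -4.7 178.9] lo [498.4 -23.  175.2] hi [511.   12.9 183.1] [504.7  -5.1] [11.9 36. ] 1.9
top0 lug 174 mean [503.2  -4.5 173. ] lo [498.4 -23.  140.1] hi [511.   12.9 183.1] [504.7  -5.1] [12. 36.] 1.9
top0 flange 229 mean [500.4  -5.7 118.4] lo [481.9 -28.9 115. ] hi [529.2  17.9 121.9] [504.7  -4.6] [47.3 46.3] 30.0
top0 pl 1427 mean [499.1  18.6  12.4] lo [452.4 -64.6   9. ] hi [559.   88.7  16. ] [506.    9.8] [154.2 100.3] 86.8
[174.84604706 178.6917931  181.26309919]
scene0 studtop 26 mean [511.5  74.3 151.5] lo [506.7  67.6 146.8] hi [518.8  80.1 153.9] [512.8  73.8] [12.  12.3] 9.2
scene0 stud 47 mean [510.5  73.7 145. ] lo [503.4  50.  130.7] hi [518.8  80.1 153.9] [511.5  64.6] [31.2 12.1] 82.0
scene0 bar 83 mean [504.8  55.1 126.5] lo [494.5  27.5 123.2] hi [519.2  81.7 128.9] [505.4  53.9] [55.8 18.3] 79.3
scene0 lugtop 64 mean [500.8  -4.2 178.6] lo [495.2 -23.1 175. ] hi [507.9  11.9 181.4] [501.7  -5.8] [11.7 35.3] 3.4
scene0 lug 197 mean [498.9  -2.3 164.4] lo [494.8 -23.6 140.2] hi [507.9  12.6 181.4] [501.   -5.5] [13.2 35.9] 3.0
scene0 flange 138 mean [495.7  -5.1 118.8] lo [477.3 -30.4 115. ] hi [525.   15.6 122.8] [499.9  -4.3] [44.3 45.6] 42.0
scene0 pl 886 mean [492.2  38.1  12.7] lo [448.5 -64.8   9. ] hi [556.2  88.4  15.9] [502.9   9.8] [154.4 101.6] 86.6
[168.23566888 178.15458731 180.23233264]
```

The plug to take is the grey one at top (353,217), standing on the black pipe under the keeper. The blue and turquoise ones stand loose on the bench. The measurements are lug about (503,-5), top at 178 mm (179 given), and stud about (513,75), top at 152 mm. Stud to lug is 81 mm, as described. I now move over with the fingers shut.

Request:
step_arm(
  targets=[
    [-1,[0.9,-0.9,-0.2],[0,0,0]],
    [-1,[0.95,-0.95,-0.2],[0,0,0]],
    [-1,[0.95,-0.95,-0.2],[0,0,0]],
    [-1,[0.95,-0.95,-0.2],[0,0,0]],
    [-1,[0.95,-0.95,0],[0,0,0]],
    [-1,[0.95,-0.95,0],[0,0,0]],
    [-1,[0.95,-0.95,0],[0,0,0]],
    [-1,[0.95,-0.95,0],[0,0,0]],
  ],
  grip_force=50,
)

```text
time: 0.95
tcp_pos: [293.4, -278.1, 236.2]
eef_rot: [[0.953, 0.304, -0.001], [0.304, -0.953, 0.006], [0.001, -0.006, -1.0]]
force: [0.5, 0.1, 0.4]
width: 33.7
```

Request:
step_arm(
  targets=[
    [-1,[0.95,-0.95,0],[0,0,0]],
    [-1,[0.95,-0.95,0],[0,0,0]],
    [-1,[0.95,-0.95,0],[0,0,0]],
    [-1,[0.95,-0.95,0],[0,0,0]],
    [-1,[0.95,-0.95,0],[0,0,0]],
    [-1,[0.95,-0.95,0],[0,0,0]],
    [-1,[0.95,-0.95,0],[0,0,0]],
    [-1,[0.95,-0.95,0],[0,0,0]],
  ],
)

```text
time: 1.75
tcp_pos: [419.0, -27.8, 236.9]
eef_rot: [[0.953, 0.303, -0.001], [0.303, -0.953, 0.006], [0.001, -0.006, -1.0]]
force: [0.6, -1.0, -0.2]
width: 0.2
```

Request:
step_arm(
  targets=[
    [-1,[0.9,-0.9,0],[0,0,0]],
    [-1,[0.9,-0.9,0],[0,0,0]],
    [-1,[0.9,-0.9,0],[0,0,0]],
    [-1,[0.8,-0.8,0],[0,0,0]],
    [-1,[0,0,0],[0,0,-1]],
    [-1,[0,0,0],[0,0,-1]],
    [-1,[0,0,0],[0,0,-1]],
    [-1,[0,0,0],[0,0,-1]],
  ],
)

```text
time: 2.55
tcp_pos: [477.3, 93.0, 235.2]
eef_rot: [[0.78, 0.626, -0.005], [0.626, -0.779, 0.007], [0.001, -0.008, -1.0]]
force: [0.3, 0.2, 0.7]
width: 0.6
```

Request:
step_arm(
  targets=[
    [-1,[0,0,0],[0,0,-1]],
    [-1,[0,0,0],[0,0,-1]],
    [-1,[0,0,0],[0,0,-1]],
    [-1,[0,0,0],[0,0,-1]],
    [-1,[0,0,0],[0,0,-1]],
    [-1,[0,0,0],[0,0,-1]],
    [-1,[0,0,0],[0,0,-1]],
    [-1,[0,0,0],[0,0,-1]],
  ],
)

```text
time: 3.35
tcp_pos: [475.2, 93.4, 232.7]
eef_rot: [[0.164, 0.986, -0.011], [0.986, -0.164, 0.007], [0.005, -0.012, -1.0]]
force: [-0.2, 0.3, 1.1]
width: 0.4
```

Run:
```python
from h import *
import pickle
s=manip.observe(); print({k:np.round(v,3).tolist() for k,v in s.items()})
f=vision.grab_frame('wrist'); save(f,'w1'); pickle.dump(f,open('w1.pkl','wb'))
```

```text
{'time': 3.35, 'joint_positions': [-0.042, 0.136, 1.655, 0.007, 1.362, 0.122], 'joint_velocities': [0.001, 0.001, 0.005, 0.003, -0.001, -0.903], 'joint_torque': [-0.004, -36.539, -28.438, 0.113, 0.068, 1.207], 'tcp_pos': [475.233, 93.423, 232.679], 'eef_rot': [[0.164, 0.986, -0.011], [0.986, -0.164, 0.007], [0.005, -0.012, -1.0]], 'force': [-0.232, 0.273, 1.143], 'wrist_torque': [-0.042, -0.023, 0.035], 'width': 0.399}
```

View pics/w1.png

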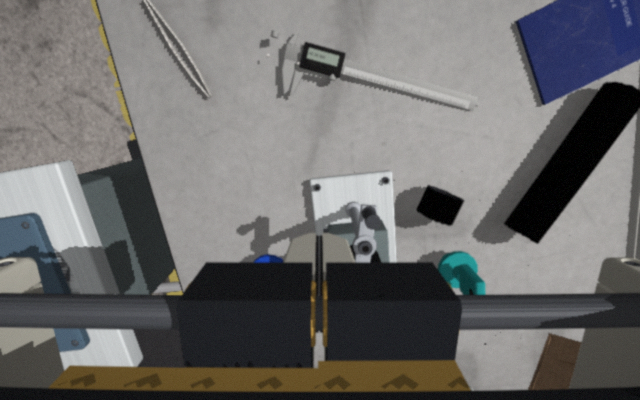

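The wrist view shows the base plate at (355,200), the keeper stud at (355,210), the pivot at (365,245) and the ring at (440,203). The lug is hidden by the fingers.

Run:
```python
from h import *
import pickle
f=pickle.load(open('w1.pkl','rb'))
Q=xyz(f)
cv2.imwrite('pics/w1c.png',cv2.resize(f['pixels'][160:280,300:460],(800,600),interpolation=2))
q=Q[160:268,300:420].reshape(-1,3); q=q[~np.isnan(q[:,0])]
z=q[:,2]
for t,m in (('studtop',(z>146)&(z<158)),('bar',(z>122)&(z<130)),('mid',(z>130)&(z<146)),('plate',(z>8)&(z<16))):
    s=q[m]
    if len(s)>4: print(t,len(s),s.mean(0).round(1),s.min(0).round(1),s.max(0).round(1),cv2.minAreaRect(s[:,:2].astype(np.float32)))
for v,u in ((210,355),(245,365)): print(Q[v,u])
```

```text
studtop 211 [513.9  74.4 150.4] [507.8  67.8 146.3] [520.3  80.2 152.4] ((513.8978271484375, 73.89518737792969), (12.382957458496094, 12.289119720458984), 19.817590713500977)
bar 652 [507.4  52.7 125.6] [495.8  27.  122. ] [521.4  80.8 129.9] ((507.9573059082031, 53.888427734375), (53.72898864746094, 19.684194564819336), 80.79840850830078)
mid 208 [508.1  52.3 132.7] [500.3  37.2 130. ] [518.1  79.8 145.9] ((510.8793640136719, 58.354522705078125), (43.511383056640625, 12.376437187194824), 73.78934478759766)
plate 3786 [508.5  52.9  10.8] [455.2 -36.4   8. ] [585.7  88.3  15.9] ((512.3738403320312, 40.67119598388672), (111.34090423583984, 134.4828338623047), 65.54019165039062)
[507.60972554  48.97318281  33.64595703]
[506.88606699  47.58452848 132.75544635]
```

View pics/w1c.png

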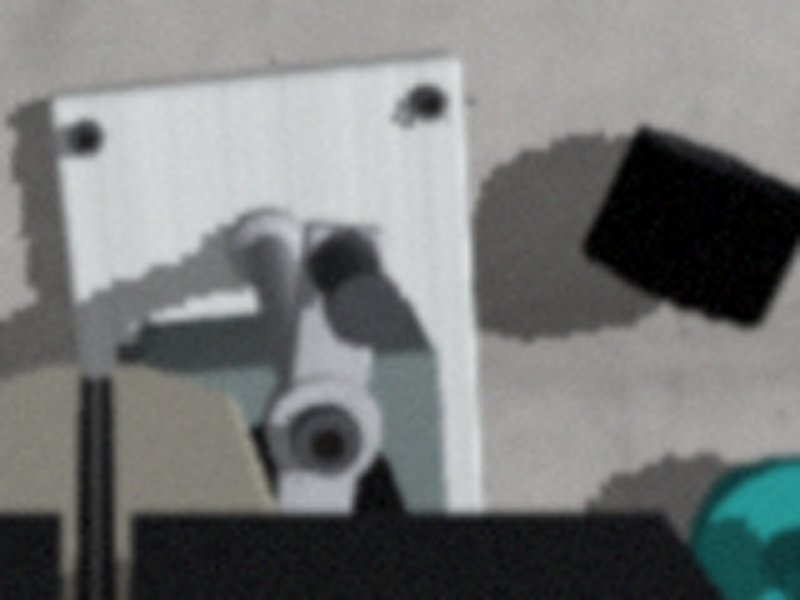

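Request:
step_arm(
  targets=[
    [-1,[-0.5,0,0],[0,0,-0.7]],
    [-1,[-0.5,0.2,0.3],[0,0,0]],
    [-1,[0,0,0.9],[0,0,0]],
    [-1,[0,0,0.9],[0,0,0]],
    [-1,[0,0,0.8],[0,0,0]],
    [-1,[0,0,0],[0,0,0]],
  ],
)

```text
time: 4.0
tcp_pos: [477.0, 65.8, 155.8]
eef_rot: [[0.114, 0.993, -0.01], [0.993, -0.114, 0.007], [0.006, -0.011, -1.0]]
force: [-0.5, -0.2, 0.5]
width: 0.2
```

Request:
step_arm(
  targets=[
    [-1,[0.2,0,0.4],[0,0,0]],
    [-1,[0,0,0.3],[0,0,0]],
    [-1,[0,0.3,0],[0,0,0]],
    [-1,[0,0.3,0],[0,0,0]],
    [-1,[0,0.3,0],[0,0,0]],
  ],
)

```text
time: 4.5
tcp_pos: [501.7, 68.0, 138.2]
eef_rot: [[0.118, 0.993, -0.009], [0.993, -0.118, 0.007], [0.005, -0.01, -1.0]]
force: [-2.0, -1.3, -0.4]
width: 0.0
```

Request:
step_arm(
  targets=[
    [-1,[-0.2,0.2,0],[0,0,0]],
    [-1,[-0.2,0.15,0],[0,0,0]],
    [-1,[-0.15,0.15,0],[0,0,0]],
    [-1,[0,0,0],[0,0,0]],
  ],
)

```text
time: 4.9
tcp_pos: [514.6, 51.6, 138.5]
eef_rot: [[0.118, 0.993, -0.009], [0.993, -0.118, 0.007], [0.006, -0.01, -1.0]]
force: [-1.0, -0.3, 0.9]
width: 0.2
```

```bash
cat > k.py <<'E'
from h import *
import sys,pickle
for nm in ('scene','top'):
    f=vision.grab_frame(nm); save(f,nm+sys.argv[1]); pickle.dump(f,open(nm+sys.argv[1]+'.pkl','wb'))
f=pickle.load(open('scene%s.pkl'%sys.argv[1],'rb'))
g=pickle.load(open('top%s.pkl'%sys.argv[1],'rb'))
cv2.imwrite('pics/c%s.png'%sys.argv[1],np.hstack([cv2.resize(f['pixels'][160:270,300:420],(400,400),interpolation=2),cv2.resize(g['pixels'][150:300,290:440],(400,400),interpolation=2)]))
E
python3 k.py 2
```

```text
(no output)
```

View pics/c2.png

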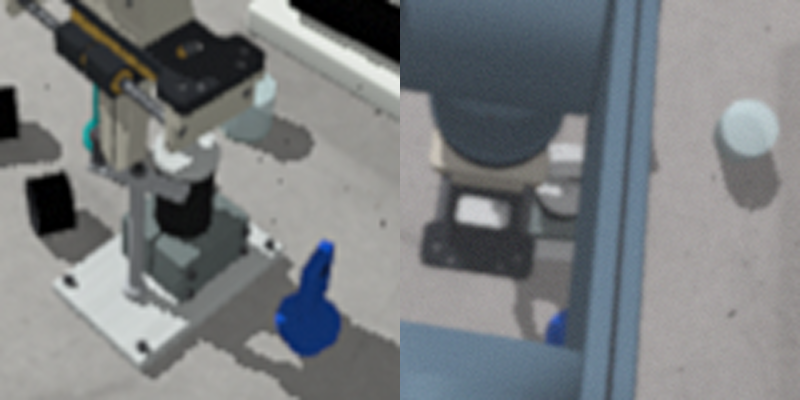

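Request:
step_arm(
  targets=[
    [-1,[0,-0.2,-0.6],[0,0,0]],
    [-1,[0,-0.2,-0.9],[0,0,0]],
    [-1,[0,0,-0.9],[0,0,-0.6]],
    [-0.2,[0,0,-0.9],[0,0,0]],
    [-0.2,[0,0,-0.9],[0,0,0]],
    [-0.2,[0,0,-0.2],[0,0,0]],
  ],
)

```text
time: 5.6
tcp_pos: [506.3, 52.2, 252.6]
eef_rot: [[0.064, 0.998, -0.004], [0.998, -0.064, 0.007], [0.006, -0.004, -1.0]]
force: [0.8, -0.3, -0.2]
width: 20.0
```

```bash
python3 k.py 3
python3 - <<'E'
from h import *
import pickle
f=vision.grab_frame('wrist'); save(f,'w3'); pickle.dump(f,open('w3.pkl','wb'))
for n in ('scene3','w3'):
    f=pickle.load(open(n+'.pkl','rb')); q=xyz(f).reshape(-1,3); q=q[~np.isnan(q[:,0])]
    q=q[(abs(q[:,0]-505)<60)&(abs(q[:,1]-25)<70)];z=q[:,2];y=q[:,1]
    for t,m in (('studtop',(z>146)&(z<156)&(y>20)),('bar',(z>123)&(z<129)&(y>26)),('lugtop',(z>174)&(z<184)&(y<30)),('lug',(z>135)&(z<184)&(y<20))):
        s=q[m]
        if len(s)>4: print(n,t,len(s),s.mean(0).round(1),s.min(0).round(1),s.max(0).round(1),cv2.minAreaRect(s[:,:2].astype(np.float32)))
E
```

```text
scene3 studtop 24 [533.5  55.2 151.9] [528.5  49.8 147. ] [539.3  60.1 154.1] ((533.9915161132812, 54.97102355957031), (10.008001327514648, 10.88470458984375), 86.03123474121094)
scene3 bar 119 [501.3  44.6 126.4] [468.5  26.5 123. ] [537.   61.9 128.9] ((503.7112731933594, 44.59181213378906), (72.370849609375, 17.6527042388916), 18.551239013671875)
scene3 lugtop 67 [500.7  -4.2 178.3] [494.9 -22.8 174. ] [508.4  12.7 182.4] ((501.5149841308594, -4.868900299072266), (35.354522705078125, 13.426728248596191), 88.1436767578125)
scene3 lug 213 [498.7  -2.  162.6] [494.2 -23.8 136.1] [508.4  12.7 182.4] ((501.71923828125, -5.506378173828125), (14.017513275146484, 36.19593811035156), 2.5974271297454834)
w3 studtop 191 [535.5  54.8 150.5] [529.3  47.9 146.4] [541.6  60.6 152.7] ((535.6763916015625, 54.38307571411133), (12.297420501708984, 12.479169845581055), 8.25096607208252)
w3 bar 974 [503.4  43.4 125.3] [470.   26.3 123. ] [541.7  62.1 129. ] ((506.3623352050781, 43.88734436035156), (74.12855529785156, 20.054431915283203), 17.644039154052734)
w3 lugtop 539 [503.8  -3.3 177.2] [497.4 -20.5 174.1] [509.8  12.1 179.4] ((503.6296691894531, -4.244026184082031), (11.960512161254883, 32.651710510253906), 1.5256332159042358)
w3 lug 819 [503.8   1.  169.8] [497.3 -21.2 135. ] [510.   12.1 179.4] ((503.6884460449219, -4.581958770751953), (12.254739761352539, 33.5495719909668), 1.2962912321090698)
```

View pics/c3.png

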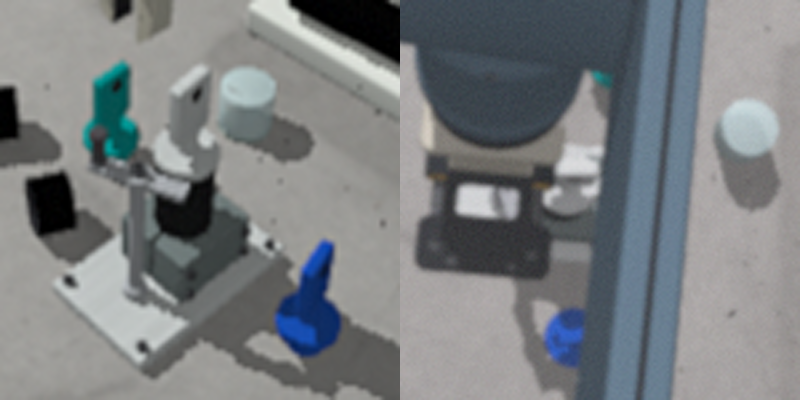

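View pics/w3.png

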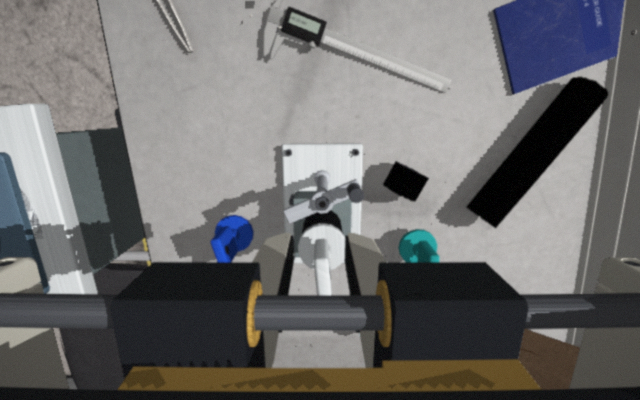

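Seen from the scene and wrist cameras, the stud is at about (535,55), so the keeper is near 1.2 rad and the flange is clear. The lug centre is at about (503.5,-4.7) and its width runs about 91.7° from world x. I align with it and go down.

Request:
step_arm(
  targets=[
    [-0.2,[-0.7,0,0],[0,0,-1]],
    [-0.2,[-0.8,0,0],[0,0,-0.1]],
    [-0.2,[-0.7,-0.1,0],[0,0,0]],
    [-0.2,[0,0,0],[0,0,0]],
  ],
)

```text
time: 6.15
tcp_pos: [499.3, -3.0, 242.5]
eef_rot: [[-0.038, 0.999, -0.019], [0.999, 0.038, 0.009], [0.01, -0.019, -1.0]]
force: [0.4, -0.3, -1.3]
width: 37.1
```

Request:
step_arm(
  targets=[
    [-0.2,[-0.05,0.15,0.4],[-0.2,-0.1,0]],
    [-0.2,[0,0,0.6],[0,0,0]],
    [-0.2,[0,0,0.4],[0,0,0]],
    [-0.2,[0,0,0],[0,0,0]],
  ],
)

```text
time: 6.55
tcp_pos: [501.0, -2.0, 201.9]
eef_rot: [[-0.036, 0.999, -0.007], [0.999, 0.036, 0.004], [0.004, -0.007, -1.0]]
force: [-0.2, 0.7, -0.0]
width: 37.1
```

Request:
step_arm(
  targets=[
    [-0.2,[-0.1,0.1,0.5],[-0.1,0,0]],
    [-0.2,[0,0,0.8],[0,0,0]],
    [-0.2,[0,0,0.8],[0,0,0]],
    [-0.2,[0,0,0.3],[0,0,0]],
    [-0.2,[0,0,0],[0,0,0]],
  ],
)

```text
time: 7.05
tcp_pos: [504.5, -2.3, 140.6]
eef_rot: [[-0.037, 0.999, 0.003], [0.999, 0.037, 0.005], [0.005, 0.003, -1.0]]
force: [-1.3, -0.8, 0.7]
width: 37.0
```

Now I close with 55 N.

Request:
step_arm(
  targets=[
    [-1,[0,0,0],[0,0,0]],
    [-1,[0,0,0],[0,0,0]],
    [-1,[0,0,0],[0,0,0]],
    [-1,[0,0,0],[0,0,0]],
    [-1,[0,0,0],[0,0,0]],
    [-1,[0,0,0],[0,0,0]],
  ],
  grip_force=55,
)

```text
time: 7.65
tcp_pos: [503.8, -2.2, 142.9]
eef_rot: [[-0.037, 0.999, 0.002], [0.999, 0.037, 0.005], [0.005, 0.002, -1.0]]
force: [0.4, -0.8, -3.5]
width: 11.5
```

```bash
python3 - <<'E'
from h import *
s=manip.observe(); print({k:np.round(v,3).tolist() for k,v in s.items()})
E
python3 k.py 4
```

```text
{'time': 7.65, 'joint_positions': [-0.23, 0.241, 1.755, 0.006, 1.144, -0.269], 'joint_velocities': [-0.002, -0.001, 0.001, -0.0, -0.002, 0.001], 'joint_torque': [0.184, -41.613, -26.71, 0.031, 0.108, -0.138], 'tcp_pos': [503.834, -2.237, 142.939], 'eef_rot': [[-0.037, 0.999, 0.002], [0.999, 0.037, 0.005], [0.005, 0.002, -1.0]], 'force': [0.38, -0.795, -3.55], 'wrist_torque': [-0.026, -0.132, -0.133], 'width': 11.548}
```

View pics/c4.png

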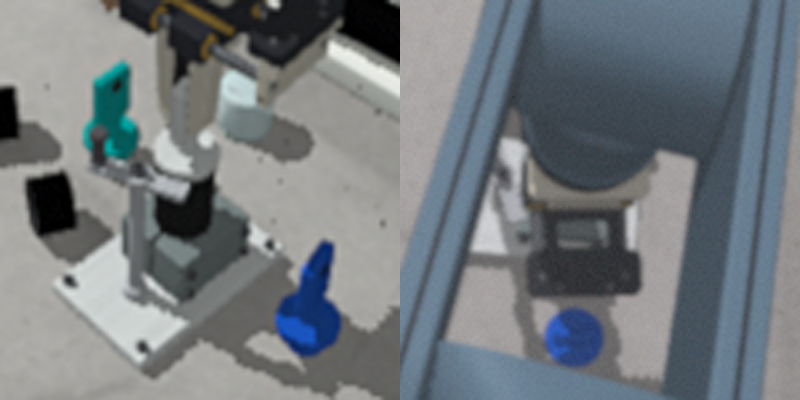

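Firm grip at 11.5 mm on the 12 mm lug. Now I rock left about the flange's left edge.

Request:
step_arm(
  targets=[
    [-1,[0.05,0,-0.03],[0,-0.5,0]],
    [-1,[0.05,0,-0.03],[0,-0.5,0]],
    [-1,[0.05,0,-0.03],[0,-0.5,0]],
  ],
)

```text
time: 8.05
tcp_pos: [503.8, 2.5, 144.9]
eef_rot: [[-0.032, 0.999, 0.006], [0.992, 0.033, -0.125], [-0.125, 0.002, -0.992]]
force: [0.6, 1.5, -6.3]
width: 11.8
```

Request:
step_arm(
  targets=[
    [-1,[0.04,0,-0.03],[0,-0.5,0]],
    [-1,[0.02,0,-0.02],[0,-0.2,0]],
    [-1,[0,0,0],[0,0,0]],
  ],
)

```text
time: 8.35
tcp_pos: [504.0, 5.5, 147.2]
eef_rot: [[-0.034, 0.999, 0.01], [0.982, 0.035, -0.188], [-0.188, 0.003, -0.982]]
force: [-1.8, -1.2, 5.0]
width: 11.6
```

```bash
python3 k.py 5;python3 - <<'E'
from h import *
import pickle
s=manip.observe(); print({k:np.round(v,3).tolist() for k,v in s.items()})
E
```

```text
{'time': 8.45, 'joint_positions': [-0.074, 0.248, 1.751, -0.207, 1.126, -0.021], 'joint_velocities': [-0.008, -0.007, -0.008, 0.01, 0.007, -0.001], 'joint_torque': [-0.69, -35.086, -24.083, -0.888, -1.547, -0.004], 'tcp_pos': [504.106, 5.445, 147.652], 'eef_rot': [[-0.033, 0.999, 0.01], [0.982, 0.034, -0.186], [-0.187, 0.004, -0.982]], 'force': [-4.06, 3.048, 14.189], 'wrist_torque': [-0.047, 0.725, -0.185], 'width': 11.871}
```

View pics/c5.png

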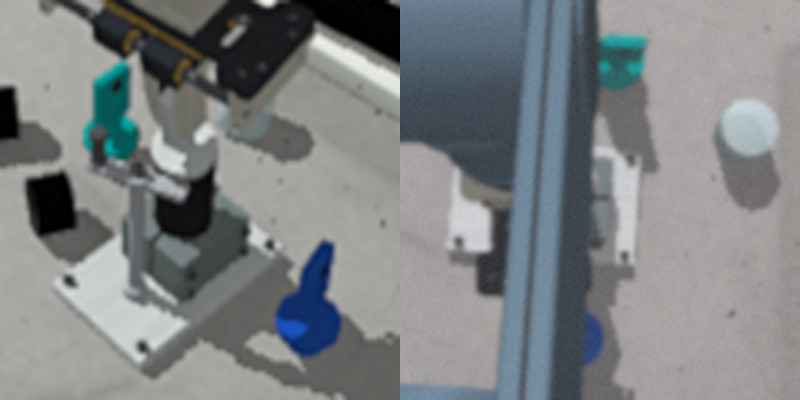

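```bash
cat > fl.py <<'E'
from h import *
import pickle,sys
# flange/lug: fit plane to flange top rim pixels
for n in sys.argv[1:]:
    f=pickle.load(open(n+'.pkl','rb')); Q=xyz(f)
    q=Q.reshape(-1,3); q=q[~np.isnan(q[:,0])]
    c=np.array([499.,-5.])
    r=np.hypot(q[:,0]-c[0],q[:,1]-c[1])
    s=q[(r<24)&(q[:,2]>113)&(q[:,2]<130)&(abs(q[:,0]-c[0])<30)]
    for i in range(4):
        A=np.c_[s[:,:2]-c,np.ones(len(s))]; p,*_=np.linalg.lstsq(A,s[:,2],rcond=None)
        e=abs(A@p-s[:,2]); s=s[e<max(1.5,1.5*np.median(e))]
    print(n,len(s),'slope x,y deg',np.degrees(np.arctan(p[:2])).round(1),'z0',p[2].round(1))
E
python3 fl.py scene0 scene3 scene4 scene5
```

```text
scene0 90 slope x,y deg [ 1.  -0.4] z0 119.1
scene3 115 slope x,y deg [ 1.2 -0.9] z0 119.1
scene4 113 slope x,y deg [ 1.3 -1.5] z0 118.9
scene5 102 slope x,y deg [  1.7 -11.4] z0 124.1
```

Scene depth shows the flange at 10.5° left while the seal still holds (nose lifted about 4.5 mm). Now I bring it back through upright.

Request:
step_arm(
  targets=[
    [-1,[-0.07,0,0.055],[0,0.5,0]],
    [-1,[-0.07,0,0.055],[0,0.5,0]],
    [-1,[-0.07,0,0.05],[0,0.5,0]],
    [-1,[-0.07,0,0.05],[0,0.5,0]],
  ],
)

```text
time: 8.85
tcp_pos: [504.2, -2.6, 151.1]
eef_rot: [[-0.039, 0.999, 0.007], [0.999, 0.039, -0.009], [-0.009, 0.007, -1.0]]
force: [-5.0, 1.2, 9.1]
width: 12.0
```

```bash
python3 k.py 6; python3 fl.py scene4 scene6;python3 - <<'E'
from h import *
s=manip.observe(); print({k:np.round(v,3).tolist() for k,v in s.items()})
E
```

```text
scene4 113 slope x,y deg [ 1.3 -1.5] z0 118.9
scene6 109 slope x,y deg [ 1.8 -1.9] z0 126.9
{'time': 8.95, 'joint_positions': [-0.223, 0.23, 1.748, -0.006, 1.154, -0.256], 'joint_velocities': [0.026, -0.001, 0.004, -0.027, -0.011, 0.045], 'joint_torque': [-3.486, -34.217, -25.289, -1.166, -2.18, -0.533], 'tcp_pos': [504.224, -2.611, 150.974], 'eef_rot': [[-0.036, 0.999, 0.007], [0.999, 0.036, -0.007], [-0.008, 0.007, -1.0]], 'force': [-4.034, 4.715, 11.745], 'wrist_torque': [0.948, 0.988, -0.047], 'width': 11.572}
```

View pics/c6.png

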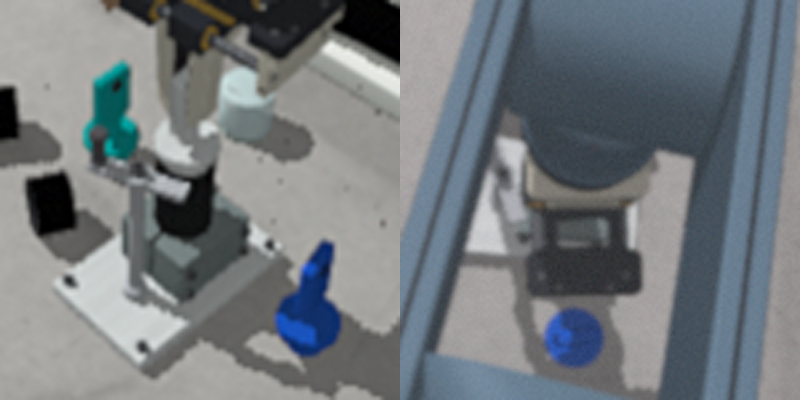

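The plug is upright but 8 mm up, still inside the 10 mm seal range. I press it back down before rocking right, so that the seal clearly grips it.

Request:
step_arm(
  targets=[
    [-1,[0,0,0.15],[0,0,0]],
    [-1,[0,0,0.15],[0,0,0]],
  ],
)

```text
time: 9.15
tcp_pos: [504.4, -2.5, 150.4]
eef_rot: [[-0.034, 0.999, 0.011], [0.999, 0.034, -0.004], [-0.005, 0.01, -1.0]]
force: [-12.4, 3.9, 30.0]
width: 11.5
```

Request:
step_arm(
  targets=[
    [-1,[-0.06,-0.03,0.15],[0,0.5,0]],
    [-1,[-0.06,-0.02,0.15],[0,0.5,0]],
  ],
)

```text
time: 9.35
tcp_pos: [504.2, -5.5, 150.6]
eef_rot: [[-0.04, 0.999, 0.014], [0.996, 0.038, 0.083], [0.083, 0.017, -0.996]]
force: [-10.7, 0.3, 23.4]
width: 11.9
```

```bash
python3 k.py 7; python3 fl.py scene7
```

```text
scene7 108 slope x,y deg [2.9 2.2] z0 126.4
```

Request:
step_arm(
  targets=[
    [-1,[-0.04,-0.02,0.22],[0,0.3,0]],
  ],
)

```text
time: 9.55
tcp_pos: [504.4, -6.6, 149.7]
eef_rot: [[-0.039, 0.999, 0.016], [0.993, 0.036, 0.111], [0.11, 0.02, -0.994]]
force: [-13.7, -1.6, 36.2]
width: 11.7
```

Request:
step_arm(
  targets=[
    [-1,[-0.06,-0.02,0.17],[0.1,0.5,0]],
    [-1,[-0.06,0,0.17],[0.1,0.5,0]],
  ],
)

```text
time: 9.75
tcp_pos: [505.1, -10.2, 148.4]
eef_rot: [[-0.044, 0.999, 0.002], [0.98, 0.042, 0.196], [0.196, 0.01, -0.981]]
force: [-10.3, -4.1, 23.0]
width: 12.0
```

```bash
python3 k.py 8; python3 fl.py scene8
```

```text
scene8 85 slope x,y deg [3.1 8. ] z0 125.0
```

View pics/c8.png

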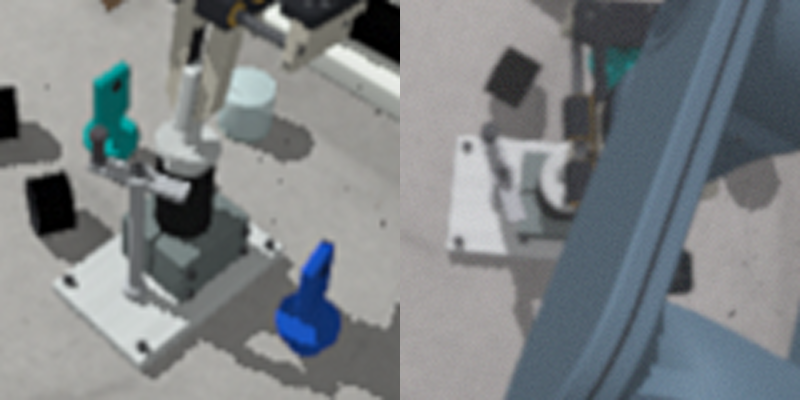

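It is now 9.3° right with a lift of about 6 mm, still in the seal. I straighten it and draw it up.

Request:
step_arm(
  targets=[
    [-1,[0.08,0,0.06],[0,-0.5,0]],
    [-1,[0.08,0,0.03],[0,-0.5,0]],
    [-1,[0.08,0,0.0],[0.1,-0.5,0]],
    [-1,[0.06,0,-0.05],[0,-0.5,0]],
  ],
)

```text
time: 10.25
tcp_pos: [504.4, -3.7, 152.7]
eef_rot: [[-0.034, 0.999, 0.002], [0.999, 0.034, 0.027], [0.027, 0.003, -1.0]]
force: [-0.9, 0.4, -1.0]
width: 11.5
```

```bash
python3 k.py 9; python3 fl.py scene9
```

```text
scene9 105 slope x,y deg [ 2.  -1.2] z0 128.3
```

Request:
step_arm(
  targets=[
    [-1,[0,0,-0.25],[0,0,0]],
    [-1,[0,0,-0.35],[0,0,0]],
    [-1,[0,0,-0.3],[0,0,0]],
    [-1,[0,0,-0.1],[0,0,0]],
    [-1,[0,0,0],[0,0,0]],
  ],
)

```text
time: 10.85
tcp_pos: [505.4, -5.5, 180.4]
eef_rot: [[-0.035, 0.999, 0.004], [0.999, 0.035, 0.031], [0.031, 0.005, -1.0]]
force: [0.1, 0.2, -1.6]
width: 11.6
```

```bash
python3 k.py 10
python3 - <<'E'
from h import *
import pickle
f=vision.grab_frame('wrist'); save(f,'w10'); pickle.dump(f,open('w10.pkl','wb'))
s=manip.observe(); print({k:np.round(v,3).tolist() for k,v in s.items()})
g=pickle.load(open('scene10.pkl','rb'))
cv2.imwrite('pics/s10.png',cv2.resize(g['pixels'][150:240,320:410],(600,600),interpolation=2))
E
```

```text
{'time': 11.0, 'joint_positions': [-0.255, 0.208, 1.702, 0.033, 1.237, -0.301], 'joint_velocities': [0.004, 0.002, 0.008, 0.001, -0.001, 0.002], 'joint_torque': [-0.084, -40.171, -27.692, 0.239, 0.059, -0.004], 'tcp_pos': [504.954, -5.096, 179.607], 'eef_rot': [[-0.035, 0.999, 0.003], [0.999, 0.035, 0.031], [0.031, 0.004, -1.0]], 'force': [-0.469, -0.168, -0.628], 'wrist_torque': [-0.099, -0.069, -0.026], 'width': 11.816}
```

View pics/s10.png

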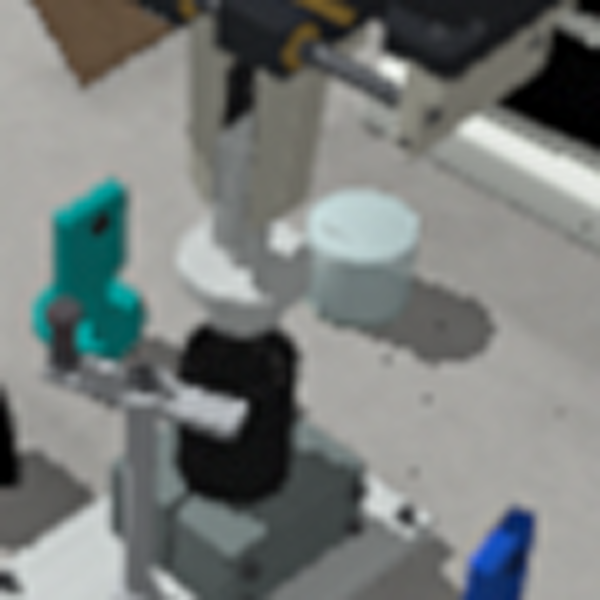

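View pics/w10.png

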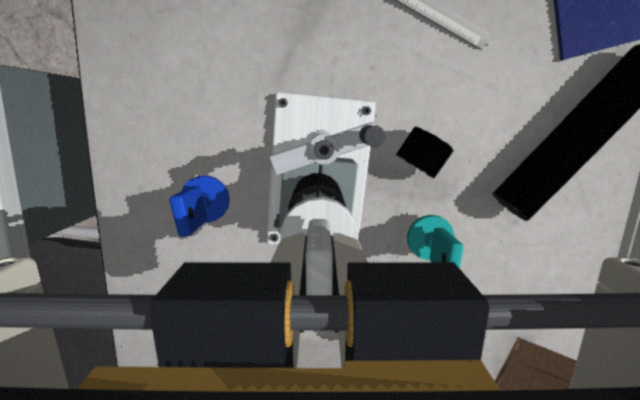

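```bash
cat > fin.py <<'E'
from h import *
import pickle,sys
def fit(n,zc,c=(500,-5)):
    f=pickle.load(open(n+'.pkl','rb')); q=xyz(f).reshape(-1,3); q=q[~np.isnan(q[:,0])]
    r=np.hypot(q[:,0]-c[0],q[:,1]-c[1])
    s=q[(r<30)&(abs(q[:,2]-zc)<5)]
    for i in range(5):
        A=np.c_[s[:,:2]-c,np.ones(len(s))]; p,*_=np.linalg.lstsq(A,s[:,2],rcond=None)
        e=abs(A@p-s[:,2]); s=s[e<max(1.5,1.5*np.median(e))]
    h=cv2.convexHull(s[:,:2].astype(np.float32))
    (cx,cy),R=cv2.minEnclosingCircle(h)
    print(n,len(s),'slope deg',np.degrees(np.arctan(p[:2])).round(2),'z',p[2].round(1),'circ',round(cx,1),round(cy,1),round(R,1),'lo',s.min(0).round(1),'hi',s.max(0).round(1))
for a in sys.argv[1:]:
    n,z=a.split(':'); fit(n,float(z))
E
python3 fin.py scene0:118 scene3:118 scene4:118 w3:118 scene10:155 w10:155 top0:118
```

```text
scene0 104 slope deg [ 0.9  -1.13] z 118.8 circ 500.7 -5.8 24.7 lo [477.3 -30.4 116.8] hi [525.   14.6 120.4]
scene3 118 slope deg [ 0.24 -0.42] z 118.8 circ 500.4 -6.2 24.9 lo [478.3 -30.8 117.3] hi [524.3  17.9 120. ]
scene4 124 slope deg [ 1.22 -0.87] z 118.7 circ 500.7 -6.6 24.9 lo [479.3 -31.3 116.9] hi [525.3  17.3 120.7]
w3 1213 slope deg [ 0.04 -0.13] z 116.7 circ 503.3 -6.0 24.3 lo [479.6 -28.8 115.2] hi [525.7  18.2 118.2]
scene10 127 slope deg [0.98 0.47] z 156.0 circ 502.8 -8.4 24.8 lo [478.3 -33.  154.2] hi [527.5  15.7 157.5]
w10 1780 slope deg [0.04 1.35] z 153.7 circ 505.1 -7.8 24.1 lo [481.2 -10.9 152.3] hi [529.2  16.2 155.4]
top0 158 slope deg [ 0.09 -0.65] z 118.3 circ 505.4 -5.4 24.3 lo [481.9 -28.8 116.7] hi [529.2  17.8 120. ]
```

Out and free, with the nose about 19 mm clear. Scene and wrist agree that it leans about 1.4° right and sits about 2 mm off axis in x and in y. I trim this.

Request:
step_arm(
  targets=[
    [-1,[0.1,-0.08,-0.04],[0,-0.28,0]],
    [-1,[0,0,0],[0,0,0]],
    [-1,[0,0,0],[0,0,0]],
  ],
)

```text
time: 11.3
tcp_pos: [502.0, -2.2, 179.9]
eef_rot: [[-0.035, 0.999, 0.002], [0.999, 0.035, 0.005], [0.005, 0.002, -1.0]]
force: [-0.0, 0.3, -1.2]
width: 11.6
```

```bash
python3 k.py 11
python3 - <<'E'
from h import *
import pickle
f=vision.grab_frame('wrist'); save(f,'w11'); pickle.dump(f,open('w11.pkl','wb'))
E
python3 fin.py scene11:155 w11:155
```

```text
scene11 123 slope deg [ 1.65 -0.76] z 155.8 circ 498.9 -5.3 24.2 lo [476.3 -29.3 154. ] hi [522.2  18.1 157.6]
w11 1793 slope deg [-0.04 -0.05] z 153.8 circ 502.1 -4.4 24.2 lo [478.   -8.1 152.3] hi [526.1  18.4 155.2]
```

Request:
step_arm(
  targets=[
    [-1,[-0.03,0.05,-0.04],[0,0,0]],
    [-1,[0,0,0],[0,0,0]],
    [-1,[0,0,0],[0,0,0]],
    [-1,[0,0,0],[0,0,0]],
  ],
)

```text
time: 11.85
tcp_pos: [503.7, -3.4, 181.0]
eef_rot: [[-0.035, 0.999, 0.002], [0.999, 0.035, 0.006], [0.006, 0.002, -1.0]]
force: [-0.3, -0.4, -1.4]
width: 11.8
```

```bash
python3 k.py 12
python3 - <<'E'
from h import *
import pickle
f=vision.grab_frame('wrist'); save(f,'w12'); pickle.dump(f,open('w12.pkl','wb'))
s=manip.observe(); print({k:np.round(v,3).tolist() for k,v in s.items()})
E
python3 fin.py scene12:155 w12:155
```

```text
{'time': 12.0, 'joint_positions': [-0.233, 0.204, 1.702, 0.006, 1.235, -0.27], 'joint_velocities': [-0.0, -0.0, -0.0, -0.0, -0.002, 0.001], 'joint_torque': [-0.011, -39.773, -27.537, 0.097, 0.03, -0.0], 'tcp_pos': [503.603, -3.36, 180.968], 'eef_rot': [[-0.035, 0.999, 0.002], [0.999, 0.035, 0.006], [0.006, 0.002, -1.0]], 'force': [0.035, -0.611, -1.153], 'wrist_torque': [0.004, -0.108, 0.031], 'width': 11.488}
scene12 121 slope deg [ 1.45 -1.41] z 156.8 circ 502.1 -7.2 24.4 lo [478.5 -31.5 154.8] hi [525.4  16.8 158.7]
w12 1774 slope deg [0.17 0.09] z 154.8 circ 503.7 -5.6 24.2 lo [479.6  -9.3 153.4] hi [527.8  17.2 156.3]
```

View pics/scene12.png

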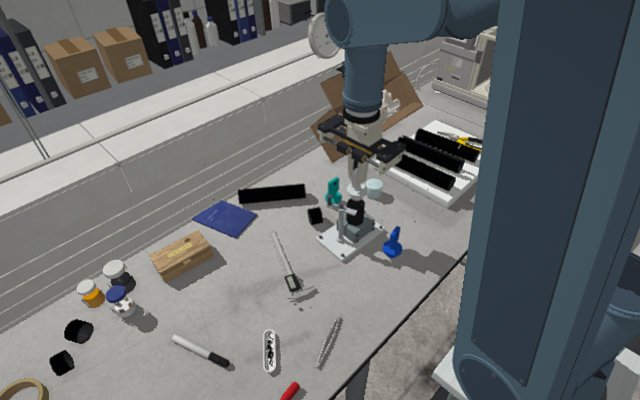

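The plug is upright, centred within about 1 mm and still, with the nose 20 mm clear. The scene view shows the plug above the pipe at (356,205), and the look-alikes, ring, beaker and caliper where they were. I hand it in.

```bash
python3 -c "
from rig import manip
print(manip.close_job())"
```

```text
the job is handed in; nothing more can be done
None
```

I turned the keeper aside, rocked the plug loose to the left and then to the right, and handed in with the arm still holding it above the pipe, at 12 s. I can't be sure how well the seal still gripped during the right rock.

- **Keeper:** I pushed the stud away from the robot to about 1.2 rad, past the 1.0 at which the flange is clear.
- **Rocking:** The plug tilted about 10.5° left and then about 9.3° right, from scene-camera plane fits good to about 1°.
- **Seal grip:** After the left rock the plug had crept up about 8 mm. My attempts to press it back met 30–36 N and won only about 2 mm. The right tilt was therefore reached at about 6 mm of lift, inside the 10 mm seal limit but not fully seated.
- **Slip in the fingers:** The lug turned about 1.5–2° in the fingers during the right rock. I corrected this before handing in.
- **Final pose:** Lift is 38 mm, which puts the nose about 20 mm above the mouth. Position is within about 1–1.5 mm of the pipe axis and the joints read still. The wrist camera shows a tilt under 0.2° and the scene camera up to about 1°, within its noise.
- **Other things on the bench:** In the last scene picture the beaker, caliper, ring and both look-alike plugs are where they were. I checked that by eye only.

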